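Slide the cover onto the pen box

TASK

Close the pen box at the end of the drawing stand: slide the loose plywood cover along the deck, without lifting it up off the stand, and over onto the box until it drops fully into the recess of the rim and lies flat on it all round. Leave the spool, the glue bottle and the carton where they stand.

Things in the scene. Friction and masses are not known exactly. Their poses are not given: they have to be found in the camera images.
- stand: White stand fixed on the table: a raised flat drawing deck with an open pen box joined to one end. Origin on the table below the step where deck meets box; x runs along the stand from deck to box, y across, z up. Deck: 230 mm long (x -230 to 0), 180 mm wide, top 50 mm above the table, no lips. Box: x 0 to 142, 134 mm wide.
- seat (a point): Middle of the box's recessed rim, at ledge height (stand frame x 63, y 0, z 44 mm; same axes): where the seated cover's origin belongs. The ledge is flat, 6 mm lower than the deck, around a mouth 106 x 80 mm with pens lying low inside. The recess is 126 mm along x by 110 mm along y.
- step (a point): Middle of the edge where the deck ends (stand frame 0, 0, 50 mm; same axes): a 6 mm step down to the box's ledge, which bounds the recess on this side.
- far_lip (a point): Middle of the top inner edge of the far lip (stand frame 126, 0, 58 mm; same axes). Upright lips 14 mm above the ledge (8 mm above the deck) bound the recess at the far end and both sides; the side lips' inner faces are at y +-55 mm from x 10 mm on, their near ends rounded (6 mm radius).
- cover: Loose flat plywood plate, 120 x 100 x 6 mm (own x, y, z), about 90 g, on the deck, askew at the start. Origin at the centre of its underside. Too wide to grasp across; slides when pushed. Fits the recess with its 120 mm side along the stand, either way round. Leaving the deck it tips a little onto the ledge, and drops flat once its rear edge has passed the step; then its top is flush with the deck.
- spool: Bystander: grey filament spool lying flat, 90 mm across, 50 mm high, beside the box. Origin at the centre of its underside.
- glue: Bystander: white glue bottle, 48 mm across, 95 mm high, beside the box. Origin at the centre of its underside.
- carton: Bystander: small open cardboard box, 100 x 140 x 60 mm, beyond the box end of the stand. Origin at the centre of its underside.
Mind the look-alikes: they are no part of the job. Of the things like the cover, leave any that is black or green; of the rest the smaller one is meant.

How it is judged:
On the way:
1. while sliding, the cover's middle comes within 95 mm of the seat (still at least 12 mm short of it) along the stand, and within 30 mm across (x of cover in the frame of seat between -0.095 and -0.012 m and y of cover in the frame of seat between -0.03 and 0.03 m), for 0.1 s.
At the end, for the whole second after the job is handed in: The cover lies in the recess of the box's rim, at rest: its origin within 6 mm along and 8 mm across of the seat site, its underside within 2 mm of the ledge's height, level within 0.025 rad (x of cover in the frame of seat between -0.006 and 0.006 m and y of cover in the frame of seat between -0.008 and 0.008 m and z of cover in the frame of seat between -0.003 and 0.002 m and angle between cover's own z axis and vertical below 0.025 rad and linear speed of cover below 0.02 m/s and angular speed of cover below 0.1 rad/s); the robot touches nothing.
It fails at once if the cover is lifted more than 25 mm above the deck (z of cover in the frame of stand above 0.075 m).
It fails at once if the cover is turned upside down or stood on edge (angle between cover's own z axis and vertical above 0.6 rad).
It fails at once if the spool is shifted by more than 30 mm (distance of spool from where it was at the start of the episode above 0.03 m).
It fails at once if the glue is shifted by more than 30 mm (distance of glue from where it was at the start of the episode above 0.03 m).
It fails at once if the carton is shifted by more than 30 mm (distance of carton from where it was at the start of the episode above 0.03 m).
It also fails if it takes over 72 s, if anything falls off the work surface, if the arm or the gripper's body presses on something with over 40 N, if the wrist force passes 120 N, or if a joint passes its speed limit or range.

ROBOT

A 6-joint arm with a two-finger parallel gripper is mounted at the origin on the work surface. World frame = base frame: x ahead of the robot, y to its left, z up, the work surface at z = 0. Lengths are in m, angles in rad, forces in N, time in s.
With the tool pointing down it reaches from about 0.375 to 0.975 m from the base axis. Payload 3.8 kg.
Tool frame: the origin (TCP) lies midway between the tips of the shut fingers; the grasp point (between the pads) lies 19 mm behind it; x points along the fingers, y is the direction in which the jaws open and shut, and the axes are right-handed (so a half turn about x gives the same grasp; the last joint's range is limited). The gripper opens to 88 mm and grips with 3 to 60 N. Pads are 18 mm wide; open, the fingers measure 123 mm over their backs; the gripper's body (75 mm by 187 mm) begins 45 mm behind the grasp point.
Start: joints at [1.286, 0.264, 1.604, -0, 1.274, -0.037], TCP at [0.166, 0.654, 0.239] pointing down, gripper open.
Joint ranges: [-2.63, 2.63], [-0.94, 2.18], [0.31, 2.57], [-1.31, 4.45], [0, 2.66], [-2.55, 2.55]. Speed limits (rad/s): [2.57, 2.57, 3.14, 3.14, 3.14, 3.14].

INTERFACE

Orientations are given as a rotation vector (axis times angle).
In Python, from cell import manip, inverse_kinematics, cams, order gives the robot as it stands. Calls block until the motion is done:
- manip.move_pose(position, orientation): joint-space move of the TCP to a pose.
- manip.move_linear(position, rate=0.15, rot=None): straight line of the TCP; rot=None keeps the orientation; rate is the mean speed in m/s.
- manip.set_joints(angles): joint-space move.
- manip.set_gripper(opening, force=None): finger opening in m; force is the grip in N (None keeps the last); returns when the fingers have stopped.
- manip.dwell(seconds).
- inverse_kinematics(position, orientation): joint angles nearest the present ones, or None.
- manip.state(): the state.
- cams.capture(name): name is "scene" or "top" or "wrist"; returns a dict with "image" (480x640x3 uint8, blue, green, red), "z_map" (480x640 float32, m along the optical axis (not along the pixel's ray), 0 where there is no reading), "intrinsics" (3x3 intrinsics, pixels), "position" and "orientation" of the camera in the world; the wrist camera has in their place "T_tool_cam" (4x4, takes a point from camera to tool coordinates, whose origin is the TCP and whose axes are the tool frame's). Camera axes: x right, y down, z forward; pixel columns grow to the right and rows downward; lengths in m; the calibration is good to about 2 mm. A picture is of the moment at which its call begins: read the wrist's pose just before it.
A pose or a line that the arm cannot do raises manip.IKError and nothing moves.
- order.close_job(): hands the job in, once; it reports no verdict.
The state is a dict: "clock": time; "joint_pos": joint angles; "joint_velocities": joint speeds; "tau": joint torques, N m; "tool_pos": TCP position; "tcp_rot": TCP orientation; "contact_force": force on the tool from outside, world axes, zero at the start; "moment": the same for the moment, N m; "gripper_width": finger opening in m.
Only numpy, scipy, OpenCV 4.12 (cv2) and the standard library are available. Lean on these libraries where they do the work, as an engineer would, in place of code of your own. Each camera call takes 0.05 s, during which the arm holds its last target.

## Working session

There is one attempt and no reset: what is moved stays moved. The work goes in short steps, each a Python script; the robot and the scene stay as the last script left them, time stands still between calls to the robot, and variables do not carry over. Pictures are saved under pics/ and viewed, and the job is handed in when it is done.

```bash
ls; mkdir -p pics
python3 - <<'E'
from cell import manip,cams
import cv2,numpy as np
s=manip.state();print(s['clock'],s['tool_pos'],s['tcp_rot'],s['gripper_width'],s['contact_force'])
for n in('scene','top'):
    c=cams.capture(n);cv2.imwrite(f'pics/{n}0.png',c['image']);print(n,c['intrinsics'],c['position'],c['orientation'])
E
```

```text
pics
0.0 [0.16535853 0.65371788 0.23741511] [ 0.19283375  1.5623604  -0.19623334] 0.08779560545381676 [-0.39434451  0.09271241  0.674711  ]
scene [[526.83053916   0.         312.09217069]
 [  0.         526.83053916 241.56779511]
 [  0.           0.           1.        ]] [1.25647903 0.20775127 0.65440896] [-1.42468443 -1.91920193  0.9586753 ]
top [[564.0446284    0.         325.01752244]
 [  0.         564.0446284  243.35090898]
 [  0.           0.           1.        ]] [3.79882561e-01 3.14625648e-04 1.17991803e+00] [-2.15215558  2.18624488 -0.12482176]
```

View pics/scene0.png

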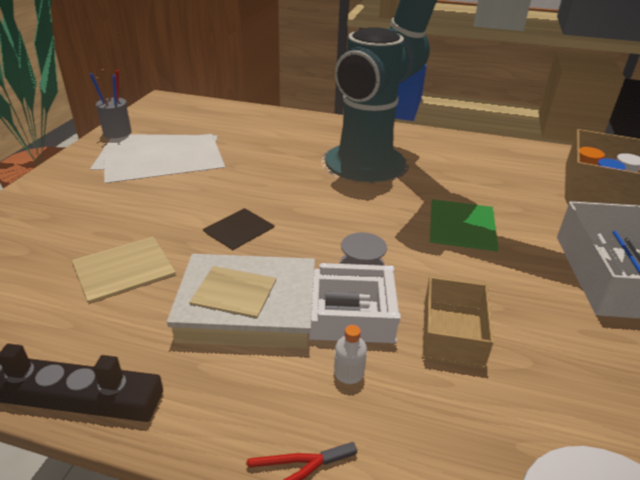

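View pics/top0.png

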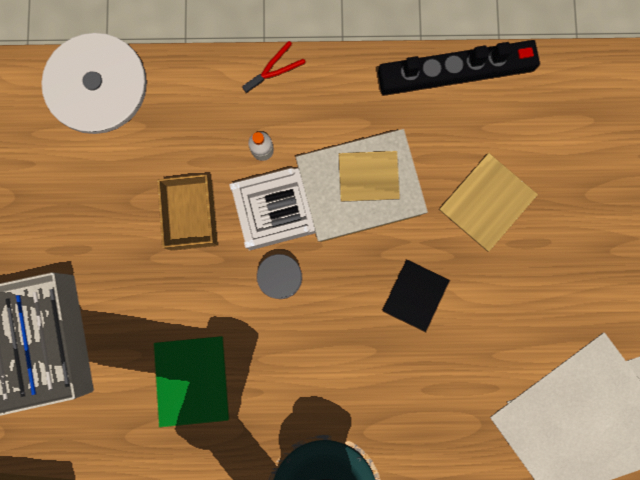

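The top view shows four plates. There is light plywood on the deck at (370,176), larger light plywood on the table at (489,202), a black one at (415,296) and a green one at (190,382). Ruling out black and green, the smaller light one, on the deck, is meant. I'll confirm it in a crop with measured sizes.

```bash
cat > h.py <<'E'
import cv2,numpy as np
from scipy.spatial.transform import Rotation as R
from cell import manip,cams,inverse_kinematics,order
def cast(c,uv,z):
    uv=np.atleast_2d(np.array(uv,float));K=c['intrinsics']
    d=np.c_[(uv-[K[0,2],K[1,2]])/[K[0,0],K[1,1]],np.ones(len(uv))]
    d=d@R.from_rotvec(c['orientation']).as_matrix().T;p=np.array(c['position'])
    return p+d*((z-p[2])/d[:,2])[:,None]
def pts3(c):
    v,u=np.mgrid[:480,:640];K=c['intrinsics'];Z=c['z_map']
    P=np.dstack([(u-K[0,2])/K[0,0]*Z,(v-K[1,2])/K[1,1]*Z,Z])
    return P@R.from_rotvec(c['orientation']).as_matrix().T+c['position']
def biggest(m):
    cs,_=cv2.findContours(m.astype(np.uint8),cv2.RETR_EXTERNAL,cv2.CHAIN_APPROX_NONE)
    return max(cs,key=cv2.contourArea)
E
python3 - <<'E'
from h import *
c=cams.capture('top');im=c['image'];W=pts3(c)
hsv=cv2.cvtColor(im,cv2.COLOR_BGR2HSV)
for n,p in dict(deck=(320,200),cover=(370,176),bigplate=(489,202),table=(350,270),lip=(272,175),spool=(279,274),glue=(260,138),carton=(188,178)).items():
    print(n,hsv[p[1],p[0]],W[p[1],p[0]].round(4))
crop=im[110:260,150:550];cv2.imwrite('pics/crop0.png',cv2.resize(crop,None,fx=2,fy=2,interpolation=cv2.INTER_CUBIC))
E
```

```text
deck [ 20  37 198] [5.908e-01 1.000e-04 5.050e-02]
cover [ 20 143 184] [ 0.6376 -0.1022  0.0565]
bigplate [ 19 142 185] [ 0.5892 -0.3564  0.0082]
table [ 15 160 155] [ 0.4506 -0.0605  0.0006]
lip [ 14  23 213] [0.6426 0.0967 0.0564]
spool [165   5  99] [0.4417 0.0842 0.0527]
glue [ 12 255 219] [0.7078 0.1164 0.0968]
carton [ 17 174  91] [0.6386 0.2665 0.0576]
```

View pics/crop0.png

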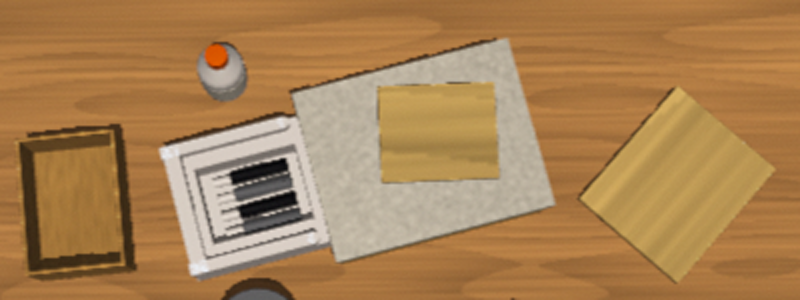

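The crop shows the small plate lying on the speckled deck, with a clearly bigger one on the table. Next I measure the deck, lips and cover.

```bash
cat >> h.py <<'E'
def rect_world(c,mask,z):
    k=biggest(mask)[:,0,:].astype(float)
    X=cast(c,k,z)[:,:2].astype(np.float32)
    (cx,cy),(w,h),a=cv2.minAreaRect(X); 
    return (cx,cy),(w,h),a
def masks(c):
    hsv=cv2.cvtColor(c['image'],cv2.COLOR_BGR2HSV);W=pts3(c)
    roi=(W[...,0]>.45)&(W[...,0]<.8)&(W[...,1]>-.28)&(W[...,1]<.19)
    return hsv,W,roi
E
python3 - <<'E'
from h import *
c=cams.capture('top');hsv,W,roi=masks(c)
z=W[...,2];S=hsv[...,1].astype(int)
cov=(S>95)&(z>.05)&(z<.066)&roi&(abs(hsv[...,0].astype(int)-20)<5)
cov=cv2.morphologyEx(cov.astype(np.uint8),cv2.MORPH_OPEN,np.ones((5,5)))
print('cover',rect_world(c,cov,.056))
stand=((z>.04)&(z<.068)&roi).astype(np.uint8)
k=biggest(stand)
full=cv2.drawContours(np.zeros((480,640),np.uint8),[k],-1,1,-1)
# deck: wide part: erode with large kernel to remove box
lab=c['image'].copy()
cv2.drawContours(lab,[k],-1,(0,0,255),1);cv2.drawContours(lab,[biggest(cov)],-1,(255,0,0),1)
cv2.imwrite('pics/seg0.png',cv2.resize(lab[110:260,150:550],None,fx=2,fy=2))
X=cast(c,k[:,0],.05)[:,:2].astype(np.float32)
print('stand whole',cv2.minAreaRect(X))
np.save('stand.npy',X)
E
```

```text
cover ((0.638794481754303, -0.09969006478786469), (0.09987151622772217, 0.11864835023880005), 1.4684627056121826)
stand whole ((0.6047271490097046, -0.0148487389087677), (0.181045800447464, 0.3744753897190094), 13.954967498779297)
```

View pics/seg0.png

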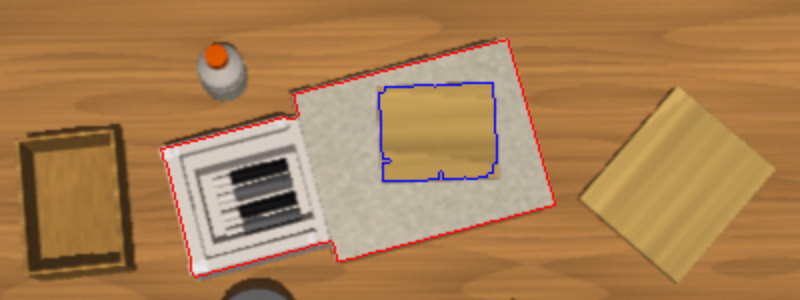

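Sizes match the given ones: the stand measures 374x181 mm (372x180 expected) and the cover 118.6x99.9 mm. I'll push the rear edge with two spread fingertips, steering yaw and y at the same time.

```bash
cat >> h.py <<'E'
YAW=np.deg2rad(103.955); ex=np.array([np.cos(YAW),np.sin(YAW)]); ey=np.array([-ex[1],ex[0]])
O=np.array([0.60473,-0.01485])+.044*ex
def w2s(p): d=np.atleast_2d(p)[:,:2]-O; return np.c_[d@ex,d@ey]
def s2w(x,y,z): return np.r_[O+x*ex+y*ey,z]
SG=1
def rot(yawrel,sg=None):
    sg=SG if sg is None else sg
    a=YAW+yawrel; X=np.array([0,0,-1.]);Y=sg*np.array([-np.sin(a),np.cos(a),0]);return R.from_matrix(np.c_[X,Y,np.cross(X,Y)]).as_rotvec()
def cover_pose(c,z=.056):
    hsv,W,roi=masks(c);zz=W[...,2];S=hsv[...,1].astype(int)
    m=(S>95)&(zz>.04)&(zz<.066)&roi&(abs(hsv[...,0].astype(int)-20)<5)
    m=cv2.morphologyEx(m.astype(np.uint8),cv2.MORPH_OPEN,np.ones((5,5)))
    m=cv2.morphologyEx(m,cv2.MORPH_CLOSE,np.ones((9,9)))
    ctr,(w,h),a=rect_world(c,m,z)
    if w<h:a+=90
    yaw=(a-np.rad2deg(YAW)+90)%180-90
    return w2s(ctr)[0]*1000,(w,h),yaw
E
python3 - <<'E'
from h import *
print('O',O,'ex',ex)
c=cams.capture('top');print(cover_pose(c))
s=manip.state();print(R.from_rotvec(s['tcp_rot']).as_matrix().round(2))
for sg in(1,-1):
  for (x,y,z,yr) in[(-.215,0,.25,-.218),(-.215,0,.053,-.218),(-.06,0,.053,0),(-.005,0,.053,0),(-.005,0,.25,0)]:
    q=inverse_kinematics(s2w(x,y,z),rot(yr,sg));print(sg,None if q is None else np.round(q,2))
E
```

```text
O [0.59411897 0.02785136] ex [-0.24115975  0.97048543]
(array([-134.28269228,  -12.99120483]), (0.10040650516748428, 0.1192791685461998), np.float64(-12.575645761489866))
[[-0.    0.25  0.97]
 [-0.    0.97 -0.25]
 [-1.   -0.   -0.  ]]
1 None
1 None
1 None
1 None
1 None
-1 [-0.31  0.25  1.6  -0.    1.29 -0.34]
-1 [-0.31  0.42  1.77 -0.    0.96 -0.34]
-1 [-0.09  0.32  1.91 -0.    0.92 -0.33]
-1 [-0.    0.3   1.94 -0.    0.91 -0.25]
-1 [-0.    0.11  1.77 -0.    1.27 -0.25]
```

```bash
sed -i 's/^SG=1/SG=-1/' h.py
cat >> h.py <<'E'
def fk(cx,cy,yr,back): # finger mid in stand frame, cover pose (m,rad)
    return cx-back*np.cos(yr),cy-back*np.sin(yr)
E
python3 - <<'E'
from h import *
yr=np.deg2rad(-12.55);x,y=fk(-.1344,-.0128,yr,.079)
manip.set_gripper(.05)
manip.move_pose(s2w(x,y,.20),rot(yr))
s=manip.state();print(s['clock'],s['tool_pos'],s2w(x,y,.2),s['contact_force'],s['gripper_width'])
c=cams.capture('wrist');cv2.imwrite('pics/w1.png',c['image'])
manip.move_linear(s2w(x,y,.070),rate=.1)
b=manip.state()['contact_force'][2]
for z in np.arange(.062,.046,-.001):
    manip.move_linear(s2w(x,y,z),rate=.02);manip.dwell(.05);s=manip.state()
    f=s['contact_force'][2]-b;print(round(z,3),s['tool_pos'][2].round(4),f.round(2))
    if abs(f)>2.5:break
manip.move_linear(s2w(x,y,z+.003),rate=.02)
s=manip.state();print(s['clock'],s['tool_pos'],s['contact_force'])
c=cams.capture('scene');cv2.imwrite('pics/s1.png',c['image'])
E
```

```text
4.3083 [ 0.64113305 -0.1776136   0.20003648] [ 0.64089009 -0.17847129  0.2       ] [-0.12093069  0.18647126 -0.14683501] 0.04974166057006722
0.062 0.0619 -0.15
0.061 0.061 -1.51
0.06 0.06 -0.99
0.059 0.0589 -0.17
0.058 0.0579 -0.39
0.057 0.0569 -0.53
0.056 0.0559 -1.47
0.055 0.0549 0.02
0.054 0.0539 -0.22
0.053 0.0529 -0.54
0.052 0.0519 0.15
0.051 0.0509 -0.12
0.05 0.0505 2.37
0.049 0.0504 7.63
10.6083 [ 0.64081007 -0.17846103  0.05170261] [ 0.52544     0.13525517 -0.25773172]
```

View pics/w1.png

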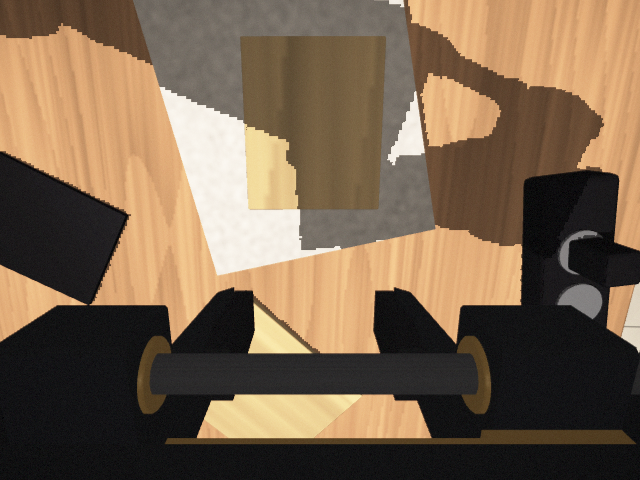

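View pics/s1.png

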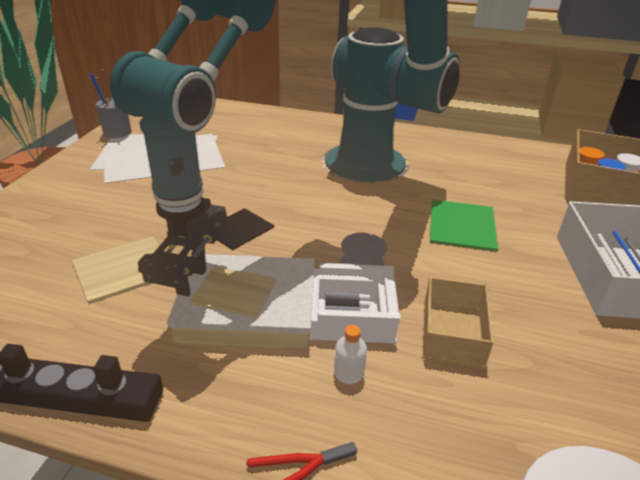

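The wrist view shows the cover's rear edge (248–380, 209) square to the two fingertips (235 and 395). The deck touched at tip z=0.0505, as expected. Next is the steering push.

Run:
```python
from h import *
y0=np.deg2rad(-12.55);B=.069;Z=.0527
x,y=fk(-.1344,-.0128,y0,B);manip.move_linear(s2w(x,y,Z),rate=.04)
print('contact',manip.state()['contact_force'].round(2))
for t in np.linspace(0,1,9)[1:]:
    cx=-.1344+t*.09;yr=y0*(1-t);cy=-.0128*(1-t)
    x,y=fk(cx,cy,yr,B);manip.move_linear(s2w(x,y,Z),rate=.05,rot=rot(yr))
    print(manip.state()['contact_force'].round(2))
s=manip.state();print(s['clock'],s['tool_pos'])
c=cams.capture('top');cv2.imwrite('pics/t2.png',c['image']);print(cover_pose(c))
c=cams.capture('scene');cv2.imwrite('pics/s2.png',c['image'])
```

```text
contact [-0.28  0.35 -0.33]
[ 0.58 -0.34 -0.26]
[ 0.09  0.09 -0.26]
[-0.84 -0.52 -0.48]
[ 0.13 -0.46 -0.54]
[ 0.2   0.15 -0.76]
[ 0.18 -0.48 -0.46]
[-0.35  0.15  0.82]
[-0.15 -0.56  1.16]
14.025 [ 0.62129475 -0.0817553   0.05268159]
(array([-17.96380017,  -0.83241106]), (0.09931477159261703, 0.07211029529571533), np.float64(89.95219509124757))
```

View pics/t2.png

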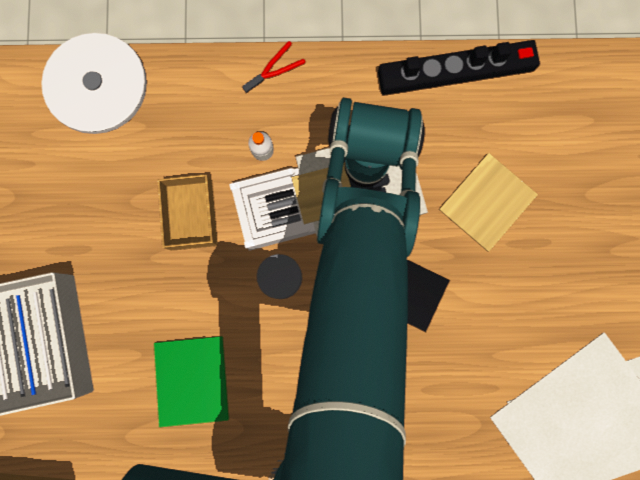

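View pics/s2.png

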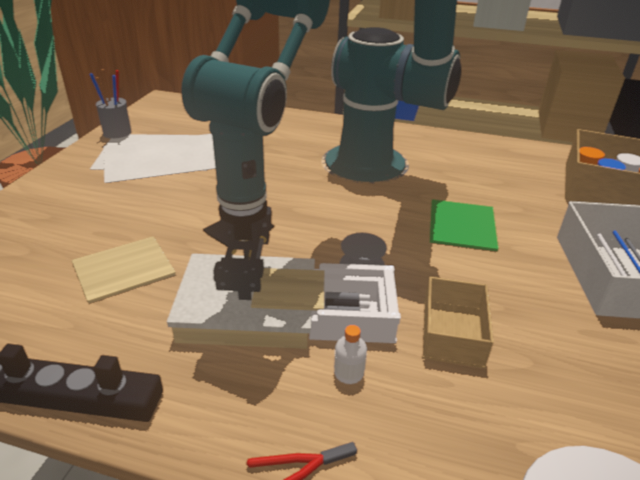

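The cover's visible front edge is at stand x≈+18 mm, y≈−0.8 mm, with yaw ≈0. It's straight and heading into the recess, so I continue.

Run:
```python
from h import *
Z=.0527
for x in list(np.arange(-.10,-.019,.02))+[-.012]:
    manip.move_linear(s2w(x,0,Z),rate=.04,rot=rot(0));s=manip.state();print(round(x,3),s['contact_force'].round(2),w2s(s['tool_pos']).round(4))
print(s['clock'])
c=cams.capture('scene');cv2.imwrite('pics/s3.png',cv2.resize(c['image'][200:400,150:450],None,fx=2.6,fy=2.6))
c=cams.capture('top');print(cover_pose(c))
W=pts3(c);
for sx in (.01,.03,.06,.09,.11): 
    d=np.linalg.norm(W[...,:2]-s2w(sx,-.02,0)[:2],axis=2)<.008;print(sx,np.median(W[...,2][d]).round(4))
cv2.imwrite('pics/t3.png',cv2.resize(c['image'][110:260,150:450],None,fx=2.6,fy=2.6))
```

```text
-0.1 [-0.14 -0.12 -0.44] [[-0.0996  0.0001]]
-0.08 [-0.18  0.35 -0.09] [[-0.0797  0.    ]]
-0.06 [0.3  0.39 0.37] [[-0.0596  0.    ]]
-0.04 [-0.28 -0.97 -0.1 ] [[-0.0398 -0.0001]]
-0.02 [-0.15  0.39  0.98] [[-0.0197 -0.    ]]
-0.012 [ 0.22  0.1  -0.1 ] [[-0.0117  0.    ]]
17.5583
(array([ 38.06225121, -15.66137272]), (0.040432099252939224, 0.05953346565365791), np.float64(75.20467559814455))
0.01 0.4308
0.03 0.4336
0.06 0.0483
0.09 0.0504
0.11 0.05
```

View pics/s3.png

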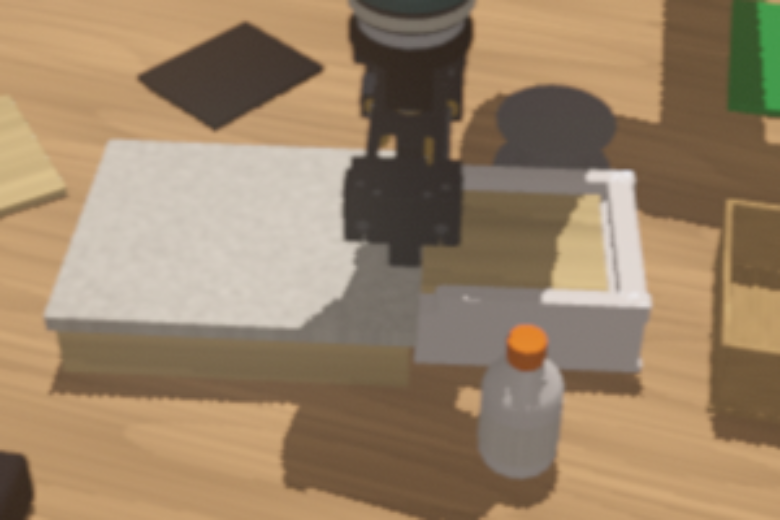

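View pics/t3.png

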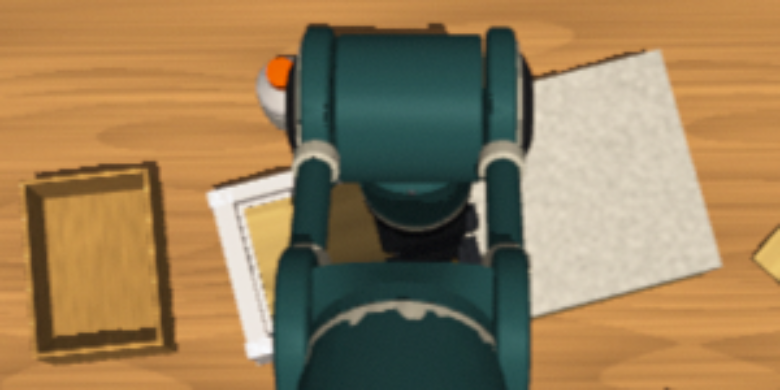

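The cover's front is in the recess and its rear edge is about at the step. I push the last few millimetres, then lift clear and look.

Run:
```python
from h import *
Z=.0527
for x in (-.010,-.008):
    manip.move_linear(s2w(x,0,Z),rate=.02,rot=rot(0));manip.dwell(.1);s=manip.state();print(x,s['contact_force'].round(2))
manip.move_linear(s2w(-.02,0,Z),rate=.05)
manip.move_linear(s2w(-.02,0,.12),rate=.1)
manip.move_pose(s2w(-.28,0,.3),rot(0))
c=cams.capture('top');p,(w,h),a=cover_pose(c,.050);print(p,w,h,a,manip.state()['clock'])
W=pts3(c)
for sy in(-.04,0,.04):print([np.median(W[...,2][np.linalg.norm(W[...,:2]-s2w(sx,sy,0)[:2],axis=2)<.006]).round(4) for sx in(-.03,.012,.03,.06,.09,.112)])
cv2.imwrite('pics/t4.png',cv2.resize(c['image'][110:260,150:450],None,fx=2.6,fy=2.6))
c=cams.capture('scene');cv2.imwrite('pics/s4.png',cv2.resize(c['image'][200:400,150:450],None,fx=2.6,fy=2.6))
```

```text
-0.01 [ 1.34 -0.25  0.3 ]
-0.008 [ 0.71 -0.15  0.2 ]
[5.98786822e+01 9.69161126e-03] 0.09990257024765015 0.11858926713466644 -0.1374350357055647 20.825
[np.float64(0.049), np.float64(0.0486), np.float64(0.05), np.float64(0.05), np.float64(0.0502), np.float64(0.0491)]
[np.float64(0.0505), np.float64(0.0492), np.float64(0.0501), np.float64(0.0495), np.float64(0.0496), np.float64(0.0495)]
[np.float64(0.0502), np.float64(0.0497), np.float64(0.0496), np.float64(0.0502), np.float64(0.0494), np.float64(0.05)]
```

View pics/t4.png

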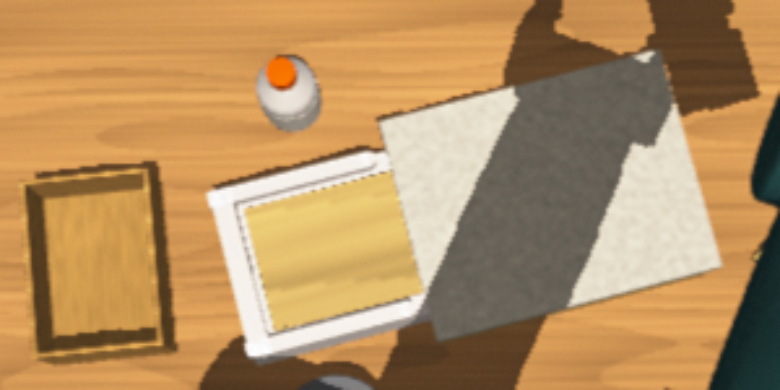

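View pics/s4.png

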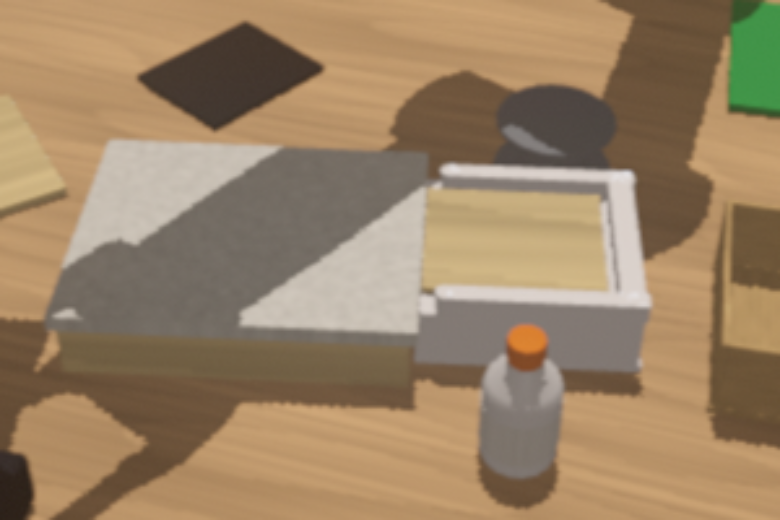

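The cover now measures x=59.9, y=0.0 mm in the stand frame (seat at 63, 0). A plane fit will quantify how level it is before I hand in.

Run:
```python
from h import *
for k in range(2):
    c=cams.capture('top');W=pts3(c).reshape(-1,3);S=w2s(W)
    def fit(x0,x1,yy):
        m=(S[:,0]>x0)&(S[:,0]<x1)&(abs(S[:,1])<yy)&(abs(W[:,2]-.05)<.02)
        return np.linalg.lstsq(np.c_[S[m]-[(x0+x1)/2,0],np.ones(m.sum())],W[m,2],rcond=None)[0].round(4),m.sum()
    print('cover',fit(.006,.114,.043),'deck',fit(-.2,-.01,.08),'rear strip',fit(.003,.015,.04)[0][2])
h=c;hsv=cv2.cvtColor(c['image'],cv2.COLOR_BGR2HSV)
print('state',manip.state()['contact_force'].round(2),manip.state()['tool_pos'].round(3))
```

```text
cover (array([-0.    , -0.0017,  0.0497]), np.int64(2225)) deck (array([ 0.0005, -0.0004,  0.0496]), np.int64(7151)) rear strip 0.0498
cover (array([ 0.0003, -0.0023,  0.0497]), np.int64(2216)) deck (array([-0.0003, -0.0004,  0.0497]), np.int64(7165)) rear strip 0.0498
state [-0.94 -0.64  0.39] [ 0.661 -0.242  0.299]
```

The cover is flush with the deck (both 49.7 mm), tilted at most 0.002 rad, and the arm is clear. Handing in.

Run:
```python
from h import *
order.close_job();print(manip.state()['clock'])
```

```text
the job is handed in; nothing more can be done
the job is handed in; nothing more can be done
```

The pen box is closed and the job is handed in: the small plywood cover lies flat in the recess of the rim. I pushed it along the deck from its rear edge with two spread fingertips, squaring it up on the way, until it dropped in. I then backed off and raised the arm clear at about 21 s.

| Last check | Measured | Needed |
|---|---|---|
| Offset from seat, along | −3.1 mm | within 6 mm |
| Offset from seat, across | 0.0 mm | within 8 mm |
| Yaw | −0.1° | no limit given |
| Cover top vs deck | both 49.7 mm (flush) | underside within 2 mm of ledge |
| Tilt | at most 0.002 rad | below 0.025 rad |

- **Along-stand offset:** the cover rests against the step side of the recess, with the gap at the far lip. The −3.1 mm is 0.1 mm beyond what the 3 mm of play allows, which is within the 2 mm calibration error.
- **Bystanders:** the spool, glue bottle and carton look unmoved in the pictures. I did not measure their positions again.
- **Failed checks:** none. While the arm hid part of the cover during the push, its automatic position reading was unusable, so I relied on the visible front edge and the pictures there.

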